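# Scan the brooch case's label and snap the case shut

## Task

Book the finished brooch into stock: pick up the cordless scanner, aim its window squarely at the middle of the barcode label inside the open lid of the wooden case from about 8 cm away, and hold it steady there for two full seconds. Then lay the scanner back on its rubber mat, right way up and without dropping it, and press the case lid fully shut so that its catch snaps home. Do not disturb the jar, pliers, bowl and shell blank lying around.

Things in the scene. Friction and masses are not known exactly. Their poses are not given: they have to be found in the camera images.
- scanner: Loose grey cordless scanner, 0.18 kg: level bar body 130 x 38 wide x 36 high (x -85 to +45) with a drooping head 50 wide at its front (x +24 to +86, z 7 to 65). Origin: under the body, near the centre of mass, the best place to grip across the width. x points to the head, z up. The head looks forward and 35 degrees below x.
- window (a point): Centre of the scanner's reading window, at (76, 0, 21) in the scanner's frame. Its x axis is the line of sight, pointing out of the window: forward and 35 degrees down when the scanner is level.
- mat: Black rubber mat, fixed to the bench, 220 (x) x 150 (y) x 4 thick; the scanner starts on it. Origin: centre of its underside.
- case: Dark wooden presentation case, fixed to the bench, 120 deep (x) x 170 wide (y) x 50 high to the rim, walls 7, holding a pad with a copper fan brooch and a shell disc (all below the rim). Origin: centre of its underside; its lid is hinged on the +x (far) rim and opens up and back.
- lid (a joint): Lid angle, rad: 0 shut, 1.57 upright, more when leaning back from the robot. Stiff hinge: it stays where left. Board 120 from hinge to front edge x 170 wide x 10 thick; brass tongue 30 wide amid the front edge, reaching 11 past it and 16 below the underside. A spring catch resists over the last 0.08 rad (about 5 N at the front edge), then holds it shut.
- lid_hinge (a point): Middle of the hinge line, at (60, 0, 50) in the case's frame. Axes turn with the lid: from here the lid runs to -x; z is the lid's outer face (the lid's underside is z = 0, its outer face z = 10).
- lid_front (a point): Middle of the front edge of the lid's outer face, at (-120, 0, 10) in the axes of lid_hinge; axes as lid_hinge.
- label (a point): Centre of the white paper barcode label, 56 wide (y) x 34 high, on the middle of the lid's inner face, 62 from the hinge line. Its x axis points straight out of the label (towards the robot and upwards while the lid is open).
- jar: Bystander: glass jar with brass cap, 68 across x 95 high. Origin: centre of its underside.
- pliers: Bystander: dark pliers lying flat, about 125 x 63 x 13. Origin: under the pivot.
- bowl: Bystander: dark metal bowl, 110 across x 45 high. Origin: centre of its underside.
- blank: Bystander: round white shell blank, 48 across x 5 thick. Origin: centre of its underside.
Mind the look-alikes: they are no part of the job. Leave any pink or red look-alike of the case alone.

How it is judged:
On the way:
1. the gripped scanner looks at the label: sight line within 18 mm sideways, 14 mm up or down of its centre, 35 to 160 mm away, within 32 degrees of square, still (30 mm/s, 0.2 rad/s) for 1.5 s (x of label in the frame of window between 0.035 and 0.16 m and y of label in the frame of window between -0.018 and 0.018 m and z of label in the frame of window between -0.014 and 0.014 m and x of window in the frame of label above 0.02 m and angle between the x axis of window and the x axis of label, either way round below 0.56 rad and linear speed of scanner below 0.03 m/s and angular speed of scanner below 0.2 rad/s and contact force between the fingers and scanner above 1 N), for 1.5 s.
At the end, for the whole second after the job is handed in: The lid is shut past its catch (under 0.03 rad), and the scanner lies at rest on the rubber mat, right way up (within 0.15 rad), its origin within 85 mm along and 60 mm across of the mat's centre (value of joint lid below 0.03 rad and x of scanner in the frame of mat between -0.085 and 0.085 m and y of scanner in the frame of mat between -0.06 and 0.06 m and z of scanner in the frame of mat below 0.012 m and angle between scanner's own z axis and vertical below 0.15 rad and linear speed of scanner below 0.02 m/s); the robot touches nothing.
It fails at once if the scanner is let go more than 25 mm above the mat (height (world z) of scanner above 0.03 m and contact force between the fingers and scanner below 0.05 N).
It fails at once if the jar is moved more than 30 mm (distance of jar from where it was at the start of the episode above 0.03 m).
It fails at once if the pliers is moved more than 30 mm (distance of pliers from where it was at the start of the episode above 0.03 m).
It fails at once if the bowl is moved more than 30 mm (distance of bowl from where it was at the start of the episode above 0.03 m).
It fails at once if the shell blank is moved more than 30 mm (distance of blank from where it was at the start of the episode above 0.03 m).
It also fails if it takes over 64 s, if anything falls off the work surface, if the arm or the gripper's body presses on something with over 40 N, if the wrist force passes 120 N, or if a joint passes its speed limit or range.

## Robot

A 7-joint arm with a two-finger parallel gripper is mounted at the origin on the work surface. World frame = base frame: x ahead of the robot, y to its left, z up, the work surface at z = 0. Lengths are in m, angles in rad, forces in N, time in s.
With the tool pointing down it reaches from about 0.4 to 0.85 m from the base axis. Payload 4.5 kg.
Tool frame: the origin (TCP) lies between the finger pads; the fingertips stand 17 mm ahead of it and the grasp point (between the pads) lies 2 mm behind it; z points along the fingers, y is the line along which they close (so a half turn about z gives the same grasp; the last joint's range is limited). The gripper opens to 85 mm and grips with 20 to 120 N. Pads are 22 mm wide; open, the fingers measure 114 mm over their backs; the gripper's body (76 mm by 85 mm) begins 54 mm behind the grasp point. The pads swing forward as they close: fully open they stand 13 mm farther back than shut.
Start: joints at [1.134, 0.689, -0.195, 1.565, 0.157, 0.902, -0.215], TCP at [0.284, -0.557, 0.248] pointing down, gripper open.
Joint ranges: [-3.01, 3.01], [-0.46, 2.08], [-1.47, 1.51], [0.13, 2.56], [-1, 4.14], [0.04, 2.09], [-2.66, 2.66]. Speed limits (rad/s): [2.57, 2.57, 3.14, 3.14, 3.14, 3.14, 3.14].

## Interface

Orientations are given as a unit quaternion [w, x, y, z].
In Python, from workcell import ctrl gives the robot as it stands. The module is installed in compiled form; this text tells all that it offers.
- The arm moves only by the tool apply_moves, never from a script. Its argument "targets" is a list of rows, each an object with "claw": the opening, from 0 (shut) to 1 (fully open); "slide": the shift along the tool's x, y, z normalised to -1 to 1, where 1 is 0.04 m, a list of three; "dr": the turn, a rotation vector about the tool's x, y, z normalised to -1 to 1, where 1 is 1.5 rad, a list of three. A call has 1 to 20 rows; each row shifts and turns the commanded pose from where the row before left it, along the tool's axes as they then stand; what a row does not reach is not made up. A row lasts 1/10 s, in which the tool goes at most 50 mm and 8.59 degrees, less where a joint would pass 70% of its speed; a pose out of reach is approached as far as the arm can. A call with a number of a shift or a turn outside -1 to 1 is refused whole. A call with a gripper value outside its range is refused whole. The fingers move at their own pace and stop on an object; "grip_force" is the grip in N (left out, the last holds). Time passes only in rows, so rows that do not move let the fingers close. It gives the time, the measured TCP pose, the force, the opening and the grip force at its end, in the units of the state.
- ctrl.get_obs(): the state, without advancing time (a new reading comes with each control period).
- ctrl.capture(name): name is "scene" or "top" or "wrist"; returns (picture, depth): 480x640x3 uint8, red, green, blue; 480x640 float32, m along the optical axis (not along the pixel's ray), 0 where there is no reading.
- ctrl.camera_params(name): a dict with "fx", "fy", "cx", "cy" (pixels), "k1" (the pictures are not rectified: a ray, as slopes to the right and down, at radius r is drawn at 1 + k1 r^2 times it, then the intrinsics apply), "rvec" (rotation vector, rad) and "tvec" (3), from world to camera coordinates, as OpenCV has them. Camera axes: x right, y down, z forward; pixel columns grow to the right and rows downward; lengths in m; the calibration is good to about 2 mm. A picture is of the moment at which its call begins: read the wrist's pose just before it. camera_params takes no time and is no camera call; for the wrist camera it gives the pose at the moment of the call.
- ctrl.hand_in(): hands the job in; it is judged then, once.
The state is a dict: "time_s": time; "joint_positions": joint angles; "dq": joint speeds; "joint_efforts": joint torques, N m; "position": TCP position; "orientation": TCP orientation; "force": force on the tool from outside, world axes, zero at the start; "wrist_torque": the same for the moment, N m; "opening": finger opening in m; "finger_force": force on a finger pad.
Only numpy, scipy, OpenCV 4.12 (cv2) and the standard library are available. Lean on these libraries where they do the work, as an engineer would, in place of code of your own. Each camera call takes 0.05 s, during which the arm holds its last target. There are 200 camera calls.

## Working session

There is one attempt and no reset: what is moved stays moved. The work goes in short steps, Python scripts to look and compute and a tool call to move; the robot and the scene stay as the last step left them, time stands still between calls to the robot, and variables do not carry over. Pictures are saved under pics/ and viewed, at most 10 in all, crops included, and the job is handed in when it is done.

Besides the shell and the picture viewer there is one more tool, called after "Request:" by a JSON object that holds its "name" and its "arguments". apply_moves: Moves the arm, as the interface text tells. Its arguments: {"type":"object","properties":{"targets":{"type":"array","items":{"type":"object","properties":{"claw":{"type":"number"},"slide":{"type":"array","items":{"type":"number"}},"dr":{"type":"array","items":{"type":"number"}}}}},"grip_force":{"type":"number"}},"required":["targets"]}

```bash
mkdir -p pics; cat > h.py <<'E'
import numpy as np, cv2
from workcell import ctrl
from scipy.spatial.transform import Rotation as R
def snap(n):
    p=ctrl.camera_params(n); im,d=ctrl.capture(n); return im,d,p
def cloud(d,p):
    v,u=np.mgrid[0:480,0:640]; x=(u-p['cx'])/p['fx']; y=(v-p['cy'])/p['fy']
    a,b=x.copy(),y.copy()
    for _ in range(8):
        s=1+p['k1']*(a*a+b*b); a,b=x/s,y/s
    c=np.dstack([a*d,b*d,d]); M=cv2.Rodrigues(np.array(p['rvec'],float))[0]
    return (c-np.array(p['tvec']).reshape(3))@M
def tool():
    o=ctrl.get_obs(); q=o['orientation']; return np.array(o['position']),R.from_quat([q[1],q[2],q[3],q[0]])
E
python3 - <<'E'
from h import *
for n in('scene','top'):
    im,d,p=snap(n); cv2.imwrite(f'pics/{n}.png',im[...,::-1]); np.savez(f'{n}.npz',im=im,d=d,P=cloud(d,p))
    print(n,p)
p,r=tool();print(p,r.as_matrix())
E
```

```text
scene {'fx': 601.5895074672877, 'fy': 601.5895074672877, 'cx': 317.77979930883197, 'cy': 244.3893743559035, 'k1': 0.04097096015977073, 'rvec': array([ 2.47630348,  0.67928844, -0.20348961]), 'tvec': array([-0.44018065, -0.18191791,  1.61018144])}
top {'fx': 525.5191064621423, 'fy': 525.5191064621423, 'cx': 326.96458125020365, 'cy': 246.2155720719216, 'k1': -0.11677058106883186, 'rvec': array([ 2.07561726, -2.15345046,  0.22048606]), 'tvec': array([0.01591002, 0.55518549, 1.0921508 ])}
[ 0.28320137 -0.55654008  0.24756159] [[ 8.91203496e-01  4.53602934e-01 -8.41305881e-04]
 [ 4.53603702e-01 -8.91202369e-01  1.42099462e-03]
 [-1.05206466e-04 -1.64801483e-03 -9.99998636e-01]]
```

View pics/scene.png

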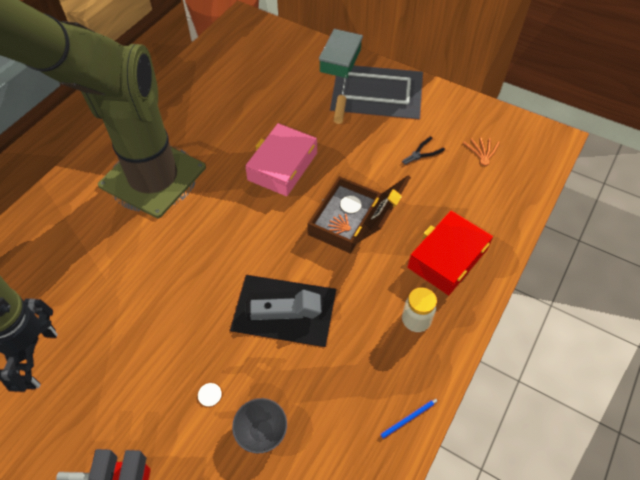

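View pics/top.png

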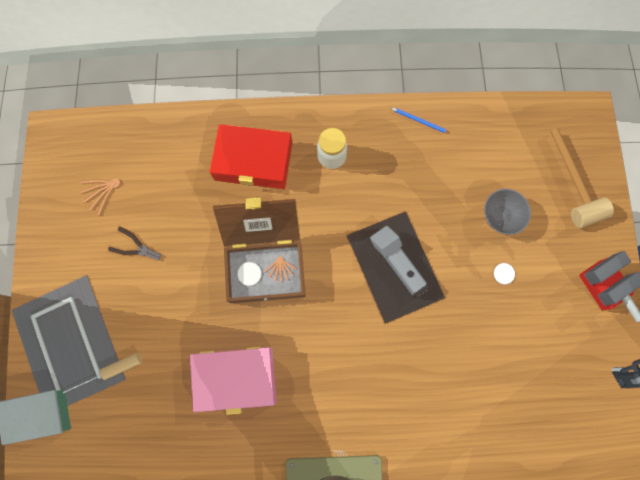

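The top view shows the open case at (262,265) with its label at (258,225). The scanner at (400,262) lies on the black mat, with its head at (387,243). The jar is at (332,148), the bowl at (507,212) and the blank at (504,273). Next I measure these from depth.

```bash
python3 - <<'E'
from h import *
z=np.load('top.npz');im=z['im'].astype(int);P=z['P'];d=z['d']
hsv=cv2.cvtColor(z['im'],cv2.COLOR_RGB2HSV)
def box(u0,v0,u1,v1):
    m=np.zeros((480,640),bool);m[v0:v1,u0:u1]=1;return m&(d>0)
B=box(340,205,450,325)
# mat : dark low
mm=B&(hsv[...,2]<60)&(P[...,2]<.015)
full=B&((mm)|(P[...,2]>.02))
print('matz',np.median(P[mm][:,2]))
r=cv2.minAreaRect(P[full][:,:2].astype(np.float32)*1000);print('mat',r)
sc=B&(P[...,2]>.025)
r=cv2.minAreaRect(P[sc][:,:2].astype(np.float32)*1000);print('scanner',r, P[sc][:,2].max(),cv2.boxPoints(r).tolist())
hd=sc&(P[...,2]>.048); print('head',P[hd].mean(0),hd.sum())
bd=sc&(P[...,2]>.03)&(P[...,2]<.046); print('body top z',np.median(P[bd][:,2]),P[bd].mean(0)); r=cv2.minAreaRect(P[bd][:,:2].astype(np.float32)*1000);print(r)
# label
L=box(243,216,274,234); lab=L&(hsv[...,1]<60)&(hsv[...,2]>120)
print('label',P[lab].mean(0),lab.sum(),cv2.minAreaRect(np.argwhere(lab)[:,::-1].astype(np.float32)))
# lid plane
G=box(222,208,296,238)
q=P[G]; q=q[q[:,2]>.055]
for _ in range(4):
    c=q.mean(0);n=np.linalg.svd(q-c,full_matrices=False)[2][2]; e=(q-c)@n; q=q[abs(e)<max(.003,1.5*e.std())]
n=n if n[2]>0 else -n
print('lid',c,n,len(q),e.std(),q.min(0),q.max(0))
C=box(222,238,310,308)&(P[...,2]>.035)&(P[...,2]<.06)
print('rim',cv2.minAreaRect(P[C][:,:2].astype(np.float32)*1000),np.median(P[C][:,2]))
for nm,b in dict(red=(205,120,298,192),jar=(312,125,352,170),pink=(185,343,280,415),bowl=(480,185,535,240),blank=(490,260,520,288)).items():
    m=box(*b)&(P[...,2]>(.003 if nm=='blank' else .02));print(nm,P[m].min(0).round(3),P[m].max(0).round(3))
o=ctrl.get_obs();print(o['time_s'])
E
```

```text
matz nan
mat ((519.6612548828125, -165.83204650878906), (168.39425659179688, 51.513797760009766), 34.37998580932617)
scanner ((519.6612548828125, -165.83204650878906), (168.39425659179688, 51.513797760009766), 34.37998580932617) 0.07382743951464402 [[435.6280822753906, -192.11892700195312], [464.7168273925781, -234.63381958007812], [603.6944580078125, -139.545166015625], [574.605712890625, -97.0302734375]]
head [ 0.56113591 -0.13506549  0.05867494] 458
body top z 0.04037671615368965 [ 0.50153231 -0.1741895   0.04021285]
((517.782470703125, -162.43148803710938), (168.32870483398438, 49.26464080810547), 31.59358787536621)
label [0.59789112 0.14052086 0.10667408] 291 ((257.1764831542969, 224.2941131591797), (12.271441459655762, 27.76413345336914), 85.60128784179688)
lid [0.60035577 0.13794345 0.10899272] [-0.87207616 -0.04001637  0.48773134] 2082 0.00131624908703489 [0.5771016  0.05889311 0.05949196] [0.62338894 0.22142229 0.15570767]
rim ((509.4665832519531, 137.36154174804688), (133.00357055664062, 169.60081481933594), 2.4966962337493896) 0.050643527417025956
red [0.707 0.068 0.02 ] [0.854 0.259 0.068]
jar [ 0.752 -0.056  0.02 ] [0.817 0.008 0.105]
pink [0.206 0.119 0.021] [0.345 0.295 0.068]
bowl [ 0.57  -0.472  0.02 ] [ 0.678 -0.363  0.051]
blank [ 0.455 -0.448  0.003] [ 0.52  -0.373  0.013]
0.1
  return _methods._mean(a, axis=axis, dtype=dtype,
  ret = ret.dtype.type(ret / rcount)
```

```bash
cat > meas.py <<'E'
from h import *
def scanner(P,d,v0=200,v1=330,u0=340,u1=455):
    m=np.zeros((480,640),bool);m[v0:v1,u0:u1]=1
    m&=(d>0)
    bd=m&(P[...,2]>.036)&(P[...,2]<.044); hd=m&(P[...,2]>.063)
    return P[bd],P[hd]
E
python3 - <<'E'
from meas import *
z=np.load('top.npz');P=z['P'];d=z['d'];im=z['im']
b,h=scanner(P,d)
c=b.mean(0);e=np.linalg.svd((b-c)[:,:2],full_matrices=False)[2][0]; e=e if e[0]>0 else -e
for _ in range(5):
    t=(b[:,:2]-c[:2])@e; s=(b[:,:2]-c[:2])@[-e[1],e[0]]; 
    # midline by bins
    bins=np.arange(t.min()+.008,t.min()+.095,.006); mid=[];tc=[]
    for a in bins:
        k=(t>=a)&(t<a+.006)
        if k.sum()>8: lo,hi=np.percentile(s[k],[3,97]); mid.append((lo+hi)/2);tc.append(a+.003)
    f=np.polyfit(tc,mid,1); n=np.array([-e[1],e[0]]); c[:2]+=n*f[1]; e=e+n*f[0]; e/=np.linalg.norm(e)
t=(b[:,:2]-c[:2])@e; s=(b[:,:2]-c[:2])@[-e[1],e[0]]
print('yaw',np.degrees(np.arctan2(e[1],e[0])),'tail t',np.percentile(t,[.5,1,99]),'width',np.percentile(s,[1,99]),'z',np.median(b[:,2]))
print('origin',c[:2]+e*(np.percentile(t,.5)+.085))
th=(h[:,:2]-c[:2])@e; print('head x rel tail',np.percentile(th,[1,50,99])-np.percentile(t,.5)-.085, ((h[:,:2]-c[:2])@[-e[1],e[0]]).mean(),len(h))
# mat
p=ctrl.camera_params('top')
g=cv2.cvtColor(im,cv2.COLOR_RGB2HSV); m=np.zeros((480,640),np.uint8);m[205:325,340:450]=1
m&=((g[...,2]<75)|(g[...,1]<80)).astype(np.uint8)
cs=max(cv2.findContours(m,0,2)[0],key=cv2.contourArea); r=cv2.minAreaRect(cs);print(r)
pts=cloud(np.ones((480,640)),p);M=cv2.Rodrigues(p['rvec'])[0];o=-M.T@p['tvec']
for q in list(cv2.boxPoints(r))+[r[0]]:
    u,v=np.round(q).astype(int); ry=pts[v,u]-o; print((o+ry*(.004-o[2])/ry[2]).round(4))
q=P[230:320,345:440]; print('cam',o)
E
```

```text
yaw 33.81480216580515 tail t [-0.06018124 -0.05968198  0.10603822] width [-0.01908725  0.02360046] z 0.040336894854565764
origin [ 0.52013804 -0.16333198]
head x rel tail [0.03713774 0.04549935 0.05699005] -0.00049912770514738 143
((395.4864807128906, 266.34368896484375), (94.93618774414062, 63.77865982055664), 66.61477661132812)
[ 0.591  -0.0519  0.004 ]
[ 0.6458 -0.1921  0.004 ]
[ 0.4395 -0.2649  0.004 ]
[ 0.3868 -0.1278  0.004 ]
[ 0.5147 -0.158   0.004 ]
cam [0.32179126 0.00318005 1.18225112]
```

Request:
{"name": "apply_moves", "arguments": {"targets": [{"claw": 1,"slide": [0,0,0],"dr": [0,0,-0.08]},{"claw": 1,"slide": [0.8,-0.375,0],"dr": [0,0,0]},{"claw": 1,"slide": [0.8,-0.375,0],"dr": [0,0,0]},{"claw": 1,"slide": [0.8,-0.375,0],"dr": [0,0,0]},{"claw": 1,"slide": [0.8,-0.375,0],"dr": [0,0,0]},{"claw": 1,"slide": [0.8,-0.375,0],"dr": [0,0,0]},{"claw": 1,"slide": [0.8,-0.375,0],"dr": [0,0,0]},{"claw": 1,"slide": [0.8,-0.375,0],"dr": [0,0,0]},{"claw": 1,"slide": [0.8,-0.375,0],"dr": [0,0,0]},{"claw": 1,"slide": [0.8,-0.375,0],"dr": [0,0,0]},{"claw": 1,"slide": [0.8,-0.375,0],"dr": [0,0,0]},{"claw": 1,"slide": [0.8,-0.375,0],"dr": [0,0,0]},{"claw": 1,"slide": [0.8,-0.375,0],"dr": [0,0,0]},{"claw": 1,"slide": [0.8,-0.375,0],"dr": [0,0,0]},{"claw": 1,"slide": [0,0,0],"dr": [0,0,0]},{"claw": 1,"slide": [0,0,0],"dr": [0,0,0]},{"claw": 1,"slide": [0,0,0],"dr": [0,0,0]}]}}

```text
time_s: 1.8
position: [0.5195, -0.1647, 0.248]
orientation: [0.0, 0.957, 0.29, -0.001]
force: [0.3, -0.8, -0.9]
opening: 0.0853
finger_force: 0.0
```

```bash
cat > go.py <<'E'
# go.py x y z yawdeg [tilt about tool y]: remaining slide (m, tool axes) and turn
from h import *; import sys
a=list(map(float,sys.argv[1:])); p,r=tool()
print('now',p.round(4),'yaw %.2f'%np.degrees(np.arctan2(*r.as_matrix()[1::-1,0])),'zaxis',r.as_matrix()[:,2].round(4))
T=R.from_euler('z',a[3],degrees=True)*R.from_euler('x',180,degrees=True)*R.from_euler('y',a[4] if len(a)>4 else 0,degrees=True)
d=np.array(a[:3])-p
print('slide now-axes',(r.inv().apply(d)/.04).round(3),'slide after turn',(T.inv().apply(d)/.04).round(3),'dr',((r.inv()*T).as_rotvec()/1.5).round(4))
o=ctrl.get_obs();print(o['time_s'],np.round(o['force'],1),o['opening'],o['finger_force'],np.round(o['joint_positions'],2))
E
python3 - <<'E'
from h import *
im,d,p=snap('wrist');cv2.imwrite('pics/w1.png',im[...,::-1]);np.savez('w.npz',im=im,d=d,P=cloud(d,p))
E
python3 go.py .520 -.163 .026 33.8
```

```text
now [ 0.5194 -0.165   0.2481] yaw 33.71 zaxis [-1.1e-03 -9.0e-04 -1.0e+00]
slide now-axes [ 0.047 -0.033  5.552] slide after turn [ 0.039 -0.032  5.552] dr [ 0.0001  0.001  -0.001 ]
1.85 [-0.5 -0.3  0.3] 0.08495582456965396 0.0 [ 0.34  0.58 -0.18  1.81  0.15  0.76 -0.91]
```

View pics/w1.png

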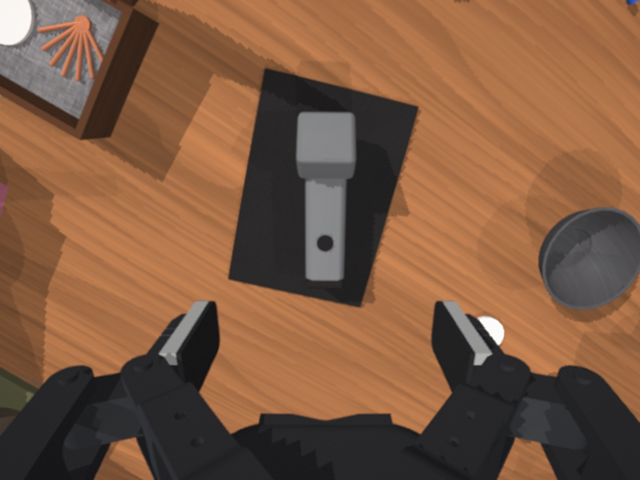

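The wrist view shows the scanner upright in the image along column 325, centred between the open fingers with its head at the top, so the grasp is aligned. I descend and grip.

Request:
{"name": "apply_moves", "arguments": {"targets": [{"claw": 1,"slide": [0.04,-0.03,0.7],"dr": [0,0,0]},{"claw": 1,"slide": [0,0,0.7],"dr": [0,0,0]},{"claw": 1,"slide": [0,0,0.7],"dr": [0,0,0]},{"claw": 1,"slide": [0,0,0.7],"dr": [0,0,0]},{"claw": 1,"slide": [0,0,0.7],"dr": [0,0,0]},{"claw": 1,"slide": [0,0,0.7],"dr": [0,0,0]},{"claw": 1,"slide": [0,0,0.6],"dr": [0,0,0]},{"claw": 1,"slide": [0,0,0.4],"dr": [0,0,0]},{"claw": 1,"slide": [0,0,0.25],"dr": [0,0,0]},{"claw": 1,"slide": [0,0,0.1],"dr": [0,0,0]},{"claw": 1,"slide": [0,0,0],"dr": [0,0,0]},{"claw": 1,"slide": [0,0,0],"dr": [0,0,0]},{"claw": 1,"slide": [0,0,0],"dr": [0,0,0]}]}}

```text
time_s: 3.15
position: [0.5216, -0.1617, 0.0271]
orientation: [0.0, 0.957, 0.291, 0.001]
force: [-0.4, 0.2, -0.8]
opening: 0.0856
finger_force: 0.0
```

```bash
python3 go.py .520 -.163 .026 33.8
python3 - <<'E'
from h import *
z=np.load('w.npz');P=z['P'];d=z['d']
b=np.zeros((480,640),bool);b[100:295,290:365]=1
k=b&(d>0)&(P[...,2]>.03); q=P[k]; e=np.array([np.cos(.59),np.sin(.59)]);n=np.array([-e[1],e[0]])
t=q[:,:2]@e;s=q[:,:2]@n; o=np.array([.520,-.163])
print('tail',np.percentile(t,.5)-o@e,'front',np.percentile(t,99.5)-o@e)
g=(t-o@e<.015); print('body lateral',np.percentile(s[g],[2,98])-o@n,'z',np.median(q[g,2]),q[:,2].max())
E
```

```text
now [ 0.5216 -0.1617  0.0271] yaw 33.84 zaxis [ 1.5e-03 -4.0e-04 -1.0e+00]
slide now-axes [-0.051  0.005  0.028] slide after turn [-0.051  0.005  0.028] dr [ 0.0008 -0.0007  0.0005]
3.15 [-0.4  0.2 -0.8] 0.08557203365602223 0.0 [ 0.26  0.94 -0.08  1.94  0.24  0.27 -1.  ]
tail -0.08287620613231284 front 0.08211857742337275
body lateral [-0.01886841  0.01719852] z 0.03902383340840165 0.06792178006899277
```

Request:
{"name": "apply_moves", "arguments": {"grip_force": 60, "targets": [{"claw": 0,"slide": [0,0,0],"dr": [0,0,0]},{"claw": 0,"slide": [0,0,0],"dr": [0,0,0]},{"claw": 0,"slide": [0,0,0],"dr": [0,0,0]},{"claw": 0,"slide": [0,0,0],"dr": [0,0,0]},{"claw": 0,"slide": [0,0,0],"dr": [0,0,0]},{"claw": 0,"slide": [0,0,0],"dr": [0,0,0]},{"claw": 0,"slide": [0,0,0],"dr": [0,0,0]},{"claw": 0,"slide": [0,0,0],"dr": [0,0,0]},{"claw": 0,"slide": [0,0,0],"dr": [0,0,0]},{"claw": 0,"slide": [0,0,0],"dr": [0,0,0]}]}}

```text
time_s: 4.15
position: [0.5214, -0.1616, 0.0267]
orientation: [0.0, 0.957, 0.291, 0.0]
force: [-0.7, -0.3, 5.8]
opening: 0.0372
finger_force: 61.3
```

```bash
python3 go.py .4575 .134 .155 2.6 
```

```text
now [ 0.5214 -0.1616  0.0267] yaw 33.85 zaxis [ 9.e-04 -4.e-04 -1.e+00]
slide now-axes [ 2.791 -7.026 -3.211] slide after turn [-1.261 -7.456 -3.207] dr [ 0.0004 -0.0005  0.3636]
4.15 [-0.7 -0.3  5.8] 0.037230264238962654 61.29261374473572 [ 0.26  0.94 -0.08  1.94  0.24  0.27 -1.  ]
```

Request:
{"name": "apply_moves", "arguments": {"targets": [{"claw": 0,"slide": [0,0,-0.3],"dr": [0,0,0]},{"claw": 0,"slide": [0,0,-0.5],"dr": [0,0,0]},{"claw": 0,"slide": [0,0,-0.6],"dr": [0,0,0]},{"claw": 0,"slide": [0,0,-0.6],"dr": [0,0,0]},{"claw": 0,"slide": [0,0,-0.6],"dr": [0,0,0]},{"claw": 0,"slide": [0,0,-0.4],"dr": [0,0,0]},{"claw": 0,"slide": [0,0,-0.2],"dr": [0,0,0]},{"claw": 0,"slide": [0,0,0],"dr": [0,0,0.03]},{"claw": 0,"slide": [0,0,0],"dr": [0,0,0.05]},{"claw": 0,"slide": [0,0,0],"dr": [0,0,0.05]},{"claw": 0,"slide": [0,0,0],"dr": [0,0,0.05]},{"claw": 0,"slide": [0,0,0],"dr": [0,0,0.05]},{"claw": 0,"slide": [0,0,0],"dr": [0,0,0.05]},{"claw": 0,"slide": [0,0,0],"dr": [0,0,0.05]},{"claw": 0,"slide": [0,0,0],"dr": [0,0,0.034]},{"claw": 0,"slide": [0,0,0],"dr": [0,0,0]}]}}

```text
time_s: 5.75
position: [0.5203, -0.1611, 0.1532]
orientation: [-0.0, 1.0, 0.022, -0.001]
force: [-0.7, -0.1, -2.5]
opening: 0.037
finger_force: 60.5
```

Request:
{"name": "apply_moves", "arguments": {"targets": [{"claw": 0,"slide": [-0.25,-0.3,0],"dr": [0,0,0]},{"claw": 0,"slide": [-0.25,-0.5,0],"dr": [0,0,0]},{"claw": 0,"slide": [-0.25,-0.55,0],"dr": [0,0,0]},{"claw": 0,"slide": [-0.25,-0.55,0],"dr": [0,0,0]},{"claw": 0,"slide": [-0.26,-0.55,0],"dr": [0,0,0]},{"claw": 0,"slide": [0,-0.55,0],"dr": [0,0,0]},{"claw": 0,"slide": [0,-0.55,0],"dr": [0,0,0]},{"claw": 0,"slide": [0,-0.55,0],"dr": [0,0,0]},{"claw": 0,"slide": [0,-0.55,0],"dr": [0,0,0]},{"claw": 0,"slide": [0,-0.55,0],"dr": [0,0,0]},{"claw": 0,"slide": [0,-0.55,0],"dr": [0,0,0]},{"claw": 0,"slide": [0,-0.55,0],"dr": [0,0,0]},{"claw": 0,"slide": [0,-0.5,0],"dr": [0,0,0]},{"claw": 0,"slide": [0,-0.4,0],"dr": [0,0,0]},{"claw": 0,"slide": [0,-0.25,0],"dr": [0,0,0]},{"claw": 0,"slide": [0,0,0],"dr": [0,0,0]},{"claw": 0,"slide": [0,0,0],"dr": [0,0,0]},{"claw": 0,"slide": [0,0,0],"dr": [0,0,0]},{"claw": 0,"slide": [0,0,0],"dr": [0,0,0]}]}}

```text
time_s: 7.65
position: [0.4574, 0.1329, 0.1543]
orientation: [0.0, 1.0, 0.022, -0.0]
force: [-0.5, 0.2, -1.6]
opening: 0.037
finger_force: 60.5
```

```bash
python3 go.py .4575 .134 .155 2.6; python3 - <<'E'
from h import *
for n in('top','wrist'):
    im,d,p=snap(n);np.savez(n+'2.npz',im=im,d=d,P=cloud(d,p))
    if n=='wrist':cv2.imwrite('pics/w2.png',im[...,::-1])
    else: cv2.imwrite('pics/t2.png',cv2.resize(im[180:330,180:380,::-1],None,fx=3,fy=3))
E
```

```text
now [0.4574 0.1329 0.1543] yaw 2.47 zaxis [-1.e-04 -7.e-04 -1.e+00]
slide now-axes [ 0.004 -0.028 -0.018] slide after turn [ 0.004 -0.028 -0.018] dr [ 0.0005  0.0001 -0.0015]
7.65 [-0.5  0.2 -1.6] 0.037007834024298615 60.49860119819641 [-0.43  0.67  0.09  2.1  -0.14  0.38 -1.76]
```

View pics/w2.png

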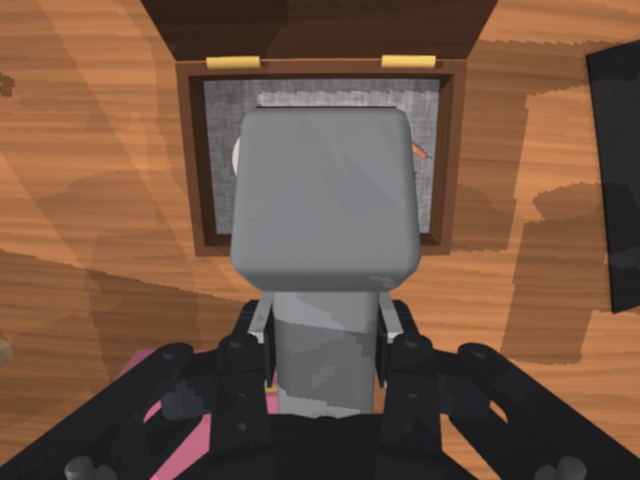

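View pics/t2.png

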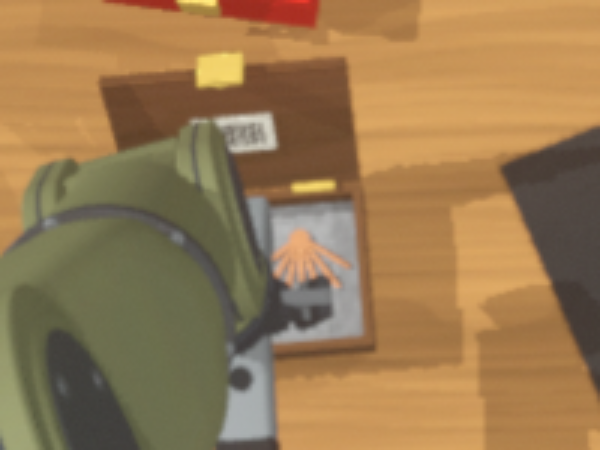

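The wrist view shows the scanner held straight, with its head at columns 235–418 centred over the case. The top crop shows the label in front of the head, with nothing touching. I take a small trim and then hold.

Request:
{"name": "apply_moves", "arguments": {"targets": [{"claw": 0,"slide": [0,-0.04,-0.02],"dr": [0,0,0]},{"claw": 0,"slide": [0,0,0],"dr": [0,0,0]},{"claw": 0,"slide": [0,0,0],"dr": [0,0,0]},{"claw": 0,"slide": [0,0,0],"dr": [0,0,0]},{"claw": 0,"slide": [0,0,0],"dr": [0,0,0]},{"claw": 0,"slide": [0,0,0],"dr": [0,0,0]},{"claw": 0,"slide": [0,0,0],"dr": [0,0,0]},{"claw": 0,"slide": [0,0,0],"dr": [0,0,0]},{"claw": 0,"slide": [0,0,0],"dr": [0,0,0]},{"claw": 0,"slide": [0,0,0],"dr": [0,0,0]},{"claw": 0,"slide": [0,0,0],"dr": [0,0,0]},{"claw": 0,"slide": [0,0,0],"dr": [0,0,0]},{"claw": 0,"slide": [0,0,0],"dr": [0,0,0]},{"claw": 0,"slide": [0,0,0],"dr": [0,0,0]},{"claw": 0,"slide": [0,0,0],"dr": [0,0,0]},{"claw": 0,"slide": [0,0,0],"dr": [0,0,0]},{"claw": 0,"slide": [0,0,0],"dr": [0,0,0]},{"claw": 0,"slide": [0,0,0],"dr": [0,0,0]}]}}

```text
time_s: 9.55
position: [0.4573, 0.1356, 0.1551]
orientation: [0.0, 1.0, 0.022, 0.0]
force: [0.2, -0.2, -2.2]
opening: 0.0372
finger_force: 60.5
```

```bash
python3 - <<'E'
from h import *
z=np.load('wrist2.npz');P=z['P'];d=z['d']
q=P[150:250,260:395].reshape(-1,3);q=q[q[:,2]>.15];print(len(q))
c=q.mean(0);n=np.linalg.svd(q-c,full_matrices=False)[2][2];print('head top',c,n*np.sign(n[2]),q.min(0),q.max(0))
b=P[320:400,290:365].reshape(-1,3);b=b[b[:,2]>.1];c=np.median(b,0);print('body top',c)
n=np.linalg.svd(b-b.mean(0),full_matrices=False)[2][2];print(n*np.sign(n[2]))
z=np.load('scene.npz');P=z['P'];im=z['im'];m=np.zeros((480,640),bool);m[190:225,365:400]=1
g=cv2.cvtColor(im,cv2.COLOR_RGB2HSV);m&=(g[...,1]<70)&(g[...,2]>110)&(P[...,2]>.08);print('label scene',P[m].mean(0) if m.any() else 0,m.sum())
E
python3 go.py .4575 .134 .155 2.6
```

```text
13500
head top [0.51440399 0.135825   0.18513502] [0.76095738 0.03017336 0.64809987] [0.50233393 0.11799066 0.17502496] [0.53379554 0.15461375 0.27905214]
body top [0.4522738  0.13291666 0.16670018]
[-0.28454957 -0.02094115  0.95843258]
label scene [0.6035709  0.13891106 0.1154555 ] 25
now [0.4573 0.1356 0.1551] yaw 2.57 zaxis [ 0.e+00 -1.e-04 -1.e+00]
slide now-axes [0.004 0.04  0.002] slide after turn [0.004 0.04  0.002] dr [ 0.0001 -0.     -0.0003]
9.55 [ 0.2 -0.2 -2.2] 0.03720161000395748 60.49788951873779 [-0.44  0.67  0.09  2.1  -0.14  0.38 -1.76]
```

```bash
python3 - <<'E'
from h import *
def prof(P,o,yaw,z0,mz):
    e=np.array([np.cos(yaw),np.sin(yaw)]);n=np.array([-e[1],e[0]])
    q=P.reshape(-1,3);t=(q[:,:2]-o)@e;s=(q[:,:2]-o)@n
    for a in np.arange(-.085,.09,.01):
        k=(abs(s)<.013)&(t>=a)&(t<a+.01)&(q[:,2]>mz)&(q[:,2]<mz+.08)
        print('%.3f %d %.4f'%(a+.005,k.sum(),np.median(q[k,2])-z0 if k.any() else 0),end=' | ')
    print()
prof(np.load('w.npz')['P'],np.array([.5214,-.1616]),.59,.004,.02)
prof(np.load('wrist2.npz')['P'],np.array([.4574,.1329]),np.radians(2.5),.1543-.0227,.13)
E
```

```text
-0.080 258 0.0359 | -0.070 251 0.0351 | -0.060 264 0.0351 | -0.050 249 0.0353 | -0.040 273 0.0365 | -0.030 278 0.0354 | -0.020 283 0.0352 | -0.010 289 0.0352 | -0.000 310 0.0352 | 0.010 309 0.0350 | 0.020 296 0.0354 | 0.030 271 0.0482 | 0.040 347 0.0610 | 0.050 413 0.0586 | 0.060 400 0.0516 | 0.070 372 0.0446 | 0.080 213 0.0388 | 0.090 0 0.0000 | 
-0.080 0 0.0000 | -0.070 0 0.0000 | -0.060 0 0.0000 | -0.050 0 0.0000 | -0.040 0 0.0000 | -0.030 878 0.0351 | -0.020 1495 0.0351 | -0.010 1621 0.0351 | -0.000 1782 0.0351 | 0.010 2073 0.0351 | 0.020 1443 0.0352 | 0.030 921 0.0492 | 0.040 2776 0.0614 | 0.050 4720 0.0582 | 0.060 4186 0.0512 | 0.070 3661 0.0443 | 0.080 1914 0.0386 | 0.090 0 0.0000 |
```

Request:
{"name": "apply_moves", "arguments": {"targets": [{"claw": 0,"slide": [0,0,0],"dr": [0,0,0]},{"claw": 0,"slide": [0,0,0],"dr": [0,0,0]},{"claw": 0,"slide": [0,0,0],"dr": [0,0,0]},{"claw": 0,"slide": [0,0,0],"dr": [0,0,0]},{"claw": 0,"slide": [0,0,0],"dr": [0,0,0]},{"claw": 0,"slide": [0,0.25,0],"dr": [0,0,0]},{"claw": 0,"slide": [0,0.45,0],"dr": [0,0,0]},{"claw": 0,"slide": [0,0.6,0],"dr": [0,0,0]},{"claw": 0,"slide": [0,0.6,0],"dr": [0,0,0]},{"claw": 0,"slide": [0,0.6,0],"dr": [0,0,0]},{"claw": 0,"slide": [0,0.6,0],"dr": [0,0,0]},{"claw": 0,"slide": [0,0.6,0],"dr": [0,0,0]},{"claw": 0,"slide": [0,0.6,0],"dr": [0,0,0]},{"claw": 0,"slide": [0.2,0.6,0],"dr": [0,0,0]},{"claw": 0,"slide": [0.25,0.6,0],"dr": [0,0,0]},{"claw": 0,"slide": [0.25,0.6,0],"dr": [0,0,0]},{"claw": 0,"slide": [0.25,0.6,0],"dr": [0,0,0]},{"claw": 0,"slide": [0.15,0.45,0],"dr": [0,0,0]},{"claw": 0,"slide": [0,0.3,0],"dr": [0,0,0]},{"claw": 0,"slide": [0,0,0],"dr": [0,0,0]}]}}

```text
time_s: 11.55
position: [0.5135, -0.1628, 0.155]
orientation: [0.001, 1.0, 0.02, -0.0]
force: [-0.6, -0.5, -2.4]
opening: 0.037
finger_force: 60.5
```

Request:
{"name": "apply_moves", "arguments": {"targets": [{"claw": 0,"slide": [0,0,0.3],"dr": [0,0,-0.025]},{"claw": 0,"slide": [0,0,0.4],"dr": [0,0,-0.045]},{"claw": 0,"slide": [0,0,0.4],"dr": [0,0,-0.045]},{"claw": 0,"slide": [0,0,0.4],"dr": [0,0,-0.045]},{"claw": 0,"slide": [0,0,0.4],"dr": [0,0,-0.04]},{"claw": 0,"slide": [0,0,0.4],"dr": [0,0,0]},{"claw": 0,"slide": [0,0,0.3],"dr": [0,0,0]},{"claw": 0,"slide": [0,0,0.2],"dr": [0,0,0]},{"claw": 0,"slide": [0,0,0],"dr": [0,0,0]},{"claw": 0,"slide": [0,0,0],"dr": [0,0,0]},{"claw": 0,"slide": [0,0,0],"dr": [0,0,0]}]}}

```text
time_s: 12.65
position: [0.515, -0.1602, 0.0437]
orientation: [0.0, 0.985, 0.172, 0.001]
force: [0.7, -0.6, -2.1]
opening: 0.037
finger_force: 60.5
```

```bash
python3 go.py .515 -.159 .027 20
```

```text
now [ 0.515  -0.1602  0.0437] yaw 19.77 zaxis [ 1.2e-03 -3.0e-04 -1.0e+00]
slide now-axes [ 0.009 -0.028  0.417] slide after turn [ 0.01  -0.028  0.417] dr [ 0.0005 -0.0007 -0.0027]
12.65 [ 0.7 -0.6 -2.1] 0.03701650378062854 60.51082134246826 [ 0.24  0.91 -0.05  1.96  0.14  0.27 -1.15]
```

Request:
{"name": "apply_moves", "arguments": {"targets": [{"claw": 0,"slide": [0,0,0.15],"dr": [0,0,0]},{"claw": 0,"slide": [0,0,0.12],"dr": [0,0,0]},{"claw": 0,"slide": [0,0,0.08],"dr": [0,0,0]},{"claw": 0,"slide": [0,0,0.05],"dr": [0,0,0]},{"claw": 0,"slide": [0,0,0.02],"dr": [0,0,0]},{"claw": 0,"slide": [0,0,0],"dr": [0,0,0]},{"claw": 0,"slide": [0,0,0],"dr": [0,0,0]},{"claw": 0,"slide": [0,0,0],"dr": [0,0,0]}]}}

```text
time_s: 13.45
position: [0.5144, -0.1601, 0.0267]
orientation: [0.0, 0.985, 0.172, -0.0]
force: [-2.1, 0.1, 6.0]
opening: 0.0373
finger_force: 61.2
```

Contact shows as a rise in vertical force, so I release and rise.

Request:
{"name": "apply_moves", "arguments": {"targets": [{"claw": 1,"slide": [0,0,0],"dr": [0,0,0]},{"claw": 1,"slide": [0,0,0],"dr": [0,0,0]},{"claw": 1,"slide": [0,0,0],"dr": [0,0,0]},{"claw": 1,"slide": [0,0,0],"dr": [0,0,0]},{"claw": 1,"slide": [0,0,0],"dr": [0,0,0]},{"claw": 1,"slide": [0,0,0],"dr": [0,0,0]},{"claw": 1,"slide": [0,0,0],"dr": [0,0,0]},{"claw": 1,"slide": [0,0,-0.2],"dr": [0,0,0]},{"claw": 1,"slide": [0,0,-0.4],"dr": [0,0,0]},{"claw": 1,"slide": [0,0,-0.8],"dr": [0,0,0]},{"claw": 1,"slide": [0,0,-0.8],"dr": [0,0,0]},{"claw": 1,"slide": [0,0,-0.8],"dr": [0,0,0]},{"claw": 1,"slide": [0,0,-0.8],"dr": [0,0,0]},{"claw": 0,"slide": [0,0,-0.8],"dr": [0,0,0]},{"claw": 0,"slide": [0,0,-0.8],"dr": [0,0,0]},{"claw": 0,"slide": [0,0,-0.6],"dr": [0,0,0]},{"claw": 0,"slide": [0,0,0],"dr": [0,0,0]}]}}

```text
time_s: 15.15
position: [0.5164, -0.1607, 0.2702]
orientation: [0.002, 0.985, 0.171, 0.004]
force: [0.9, 0.1, 0.4]
opening: 0.0282
finger_force: 0.0
```

```bash
python3 go.py .673 .144 .26 2.6; python3 - <<'E'
from h import *
im,d,p=snap('top');cv2.imwrite('pics/t3.png',im[...,::-1]);P=cloud(d,p)
hsv=cv2.cvtColor(im,cv2.COLOR_RGB2HSV)
L=np.zeros((480,640),bool);L[216:234,243:274]=1
m=L&(hsv[...,1]<60)&(hsv[...,2]>120);print('label',P[m].mean(0),m.sum())
E
```

```text
now [ 0.5164 -0.1607  0.2702] yaw 19.74 zaxis [ 0.0075 -0.0019 -1.    ]
slide now-axes [ 6.256 -5.848  0.269] slide after turn [ 4.256 -7.431  0.255] dr [ 0.0022 -0.0046  0.1994]
15.15 [0.9 0.1 0.4] 0.02818621985951601 0.0 [ 0.29  0.54 -0.11  1.8   0.08  0.79 -1.1 ]
label [0.59544523 0.13956301 0.11621058] 338
```

View pics/t3.png

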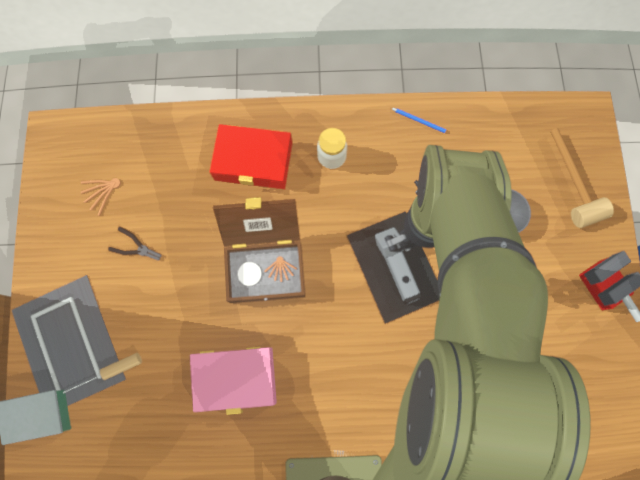

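The scanner lies on the mat at (400,265) and the bystanders have not moved. Next I bring the closed fingers behind the lid.

Request:
{"name": "apply_moves", "arguments": {"targets": [{"claw": 0,"slide": [0,0,0],"dr": [0,0,0.06]},{"claw": 0,"slide": [0,0,0],"dr": [0,0,0.08]},{"claw": 0,"slide": [0,0,0],"dr": [0,0,0.06]},{"claw": 0,"slide": [0.2,-0.4,0],"dr": [0,0,0]},{"claw": 0,"slide": [0.35,-0.6,0],"dr": [0,0,0]},{"claw": 0,"slide": [0.4,-0.7,0],"dr": [0,0,0]},{"claw": 0,"slide": [0.4,-0.7,0],"dr": [0,0,0]},{"claw": 0,"slide": [0.4,-0.7,0],"dr": [0,0,0]},{"claw": 0,"slide": [0.4,-0.7,0],"dr": [0,0,0]},{"claw": 0,"slide": [0.4,-0.7,0],"dr": [0,0,0]},{"claw": 0,"slide": [0.4,-0.7,0],"dr": [0,0,0]},{"claw": 0,"slide": [0.4,-0.7,0],"dr": [0,0,0]},{"claw": 0,"slide": [0.4,-0.6,0],"dr": [0,0,0]},{"claw": 0,"slide": [0.3,-0.5,0],"dr": [0,0,0]},{"claw": 0,"slide": [0.2,-0.4,0],"dr": [0,0,0]},{"claw": 0,"slide": [0,0,0],"dr": [0,0,0]},{"claw": 0,"slide": [0,0,0],"dr": [0,0,0]},{"claw": 0,"slide": [0,0,0],"dr": [0,0,0]}]}}

```text
time_s: 17.0
position: [0.6705, 0.141, 0.2657]
orientation: [0.001, 1.0, 0.021, -0.001]
force: [-0.1, -0.3, 0.2]
opening: 0.0002
finger_force: 0.0
```

```bash
python3 go.py .673 .144 .142 2.6; python3 - <<'E'
from h import *
im,d,p=snap('scene');cv2.imwrite('pics/s3.png',cv2.resize(im[100:300,270:510,::-1],None,fx=3,fy=3))
E
```

```text
now [0.6705 0.141  0.2657] yaw 2.46 zaxis [-0.0015 -0.002  -1.    ]
slide now-axes [ 0.069 -0.078  3.093] slide after turn [ 0.065 -0.072  3.093] dr [ 0.0013  0.001  -0.0017]
17.0 [-0.1 -0.3  0.2] 0.00018978218212264614 0.0 [-0.28  0.76  0.02  1.34 -0.01  1.04 -1.79]
```

View pics/s3.png

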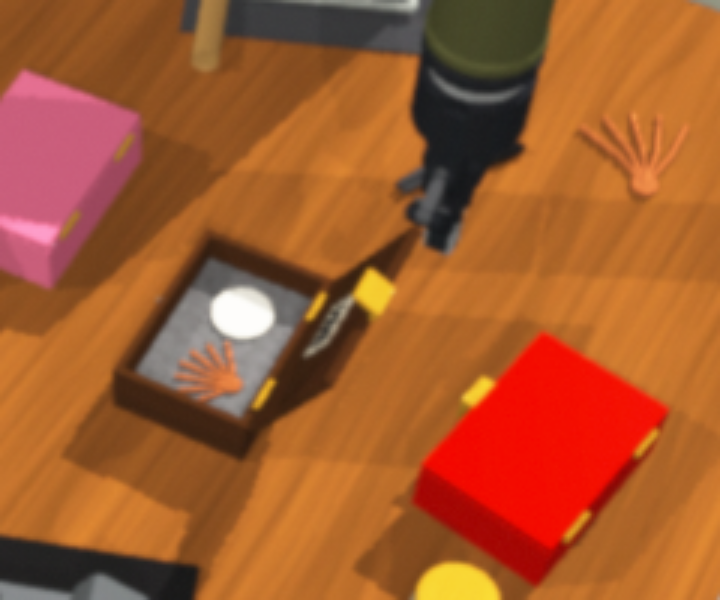

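The crop shows the gripper above and behind the open lid at (440,240), between the lid edge and the red box, with free space below it. I descend and sweep the lid to upright.

Request:
{"name": "apply_moves", "arguments": {"targets": [{"claw": 0,"slide": [0.06,-0.07,0.3],"dr": [0,0,0]},{"claw": 0,"slide": [0,0,0.6],"dr": [0,0,0]},{"claw": 0,"slide": [0,0,0.7],"dr": [0,0,0]},{"claw": 0,"slide": [0,0,0.7],"dr": [0,0,0]},{"claw": 0,"slide": [0,0,0.5],"dr": [0,0,0]},{"claw": 0,"slide": [0,0,0.3],"dr": [0,0,0]},{"claw": 0,"slide": [0,0,0],"dr": [0,0,0]},{"claw": 0,"slide": [0,0,0],"dr": [0,0,0]},{"claw": 0,"slide": [-0.2,0,0],"dr": [0,0,0]},{"claw": 0,"slide": [-0.25,0,0],"dr": [0,0,0]},{"claw": 0,"slide": [-0.25,0,0],"dr": [0,0,0]},{"claw": 0,"slide": [-0.2,0,-0.05],"dr": [0,0,0]},{"claw": 0,"slide": [-0.2,0,-0.05],"dr": [0,0,0]},{"claw": 0,"slide": [-0.2,0,-0.05],"dr": [0,0,0]},{"claw": 0,"slide": [-0.1,0,-0.05],"dr": [0,0,0]},{"claw": 0,"slide": [0,0,0],"dr": [0,0,0]}]}}

```text
time_s: 18.65
position: [0.6192, 0.1438, 0.1531]
orientation: [-0.001, 1.0, 0.022, 0.003]
force: [2.4, -0.4, 8.4]
opening: -0.0
finger_force: 0.9
```

```bash
python3 go.py .588 .140 .162 2.6
```

```text
now [0.6192 0.1438 0.1531] yaw 2.55 zaxis [ 0.0059  0.0012 -1.    ]
slide now-axes [-0.782  0.059 -0.227] slide after turn [-0.784  0.059 -0.222] dr [-0.0006 -0.004  -0.0006]
18.65 [ 2.4 -0.4  8.4] -3.265382576526145e-05 0.8901822078041732 [-0.3   0.82  0.01  1.63 -0.01  0.69 -1.82]
```

```bash
python3 - <<'E'
from h import *
im,d,p=snap('scene');a=cv2.resize(im[130:270,290:450,::-1],None,fx=3,fy=3)
im,d,p=snap('wrist');b=cv2.resize(im[...,::-1],None,fx=.5,fy=.5);b=cv2.copyMakeBorder(b,0,420-240,0,0,0)
cv2.imwrite('pics/s4.png',np.hstack([a,b]))
E
```

```text
(no output)
```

View pics/s4.png

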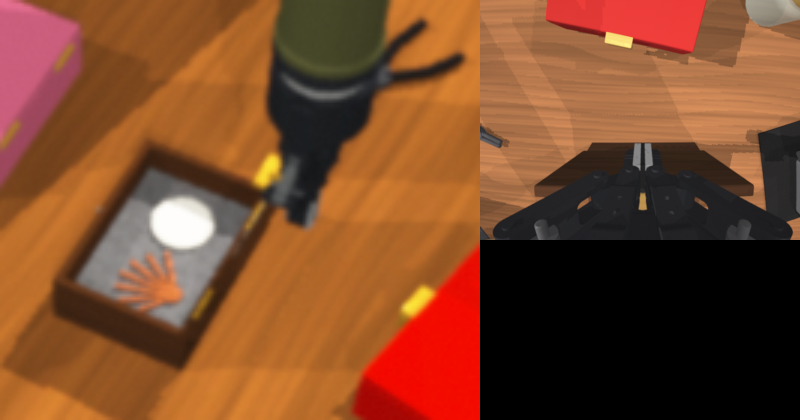

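The lid is rising, pushed from behind by the fingers: its tongue is at (270,168) in the left crop, and its outer face shows in the wrist view. I continue past upright.

Request:
{"name": "apply_moves", "arguments": {"targets": [{"claw": 0,"slide": [-0.2,0.02,-0.06],"dr": [0,0,0]},{"claw": 0,"slide": [-0.2,0.02,-0.06],"dr": [0,0,0]},{"claw": 0,"slide": [-0.2,0.02,-0.06],"dr": [0,0,0]},{"claw": 0,"slide": [-0.2,0,-0.04],"dr": [0,0,0]},{"claw": 0,"slide": [-0.2,0,0],"dr": [0,0,0]},{"claw": 0,"slide": [-0.2,0,0],"dr": [0,0,0]},{"claw": 0,"slide": [-0.2,0,0.02],"dr": [0,0,0]},{"claw": 0,"slide": [-0.2,0,0.04],"dr": [0,0,0]},{"claw": 0,"slide": [-0.2,0,0.06],"dr": [0,0,0]},{"claw": 0,"slide": [-0.2,0,0.07],"dr": [0,0,0]},{"claw": 0,"slide": [0,0,0],"dr": [0,0,0]}]}}

```text
time_s: 19.85
position: [0.5355, 0.1373, 0.1508]
orientation: [0.0, 1.0, 0.023, -0.002]
force: [0.1, 0.5, 0.2]
opening: 0.0003
finger_force: 0.0
```

```bash
python3 go.py .518 .137 .141 2.6
```

```text
now [0.5355 0.1373 0.1508] yaw 2.59 zaxis [-3.4e-03 -9.0e-04 -1.0e+00]
slide now-axes [-0.437 -0.012  0.247] slide after turn [-0.437 -0.011  0.246] dr [ 0.0005  0.0023 -0.0001]
19.85 [0.1 0.5 0.2] 0.0002951347540776912 0.0 [-0.34  0.74  0.01  1.88 -0.01  0.53 -1.85]
```

Request:
{"name": "apply_moves", "arguments": {"targets": [{"claw": 0,"slide": [-0.22,0,0.12],"dr": [0,0,0]},{"claw": 0,"slide": [-0.22,0,0.13],"dr": [0,0,0]},{"claw": 0,"slide": [-0.18,0,0.12],"dr": [0,0,0]},{"claw": 0,"slide": [-0.18,0,0.13],"dr": [0,0,0]},{"claw": 0,"slide": [-0.18,0,0.14],"dr": [0,0,0]},{"claw": 0,"slide": [-0.16,0,0.16],"dr": [0,0,0]},{"claw": 0,"slide": [-0.14,0,0.18],"dr": [0,0,0]},{"claw": 0,"slide": [-0.13,0,0.2],"dr": [0,0,0]},{"claw": 0,"slide": [0,0,0],"dr": [0,0,0]},{"claw": 0,"slide": [0,0,0],"dr": [0,0,0]}]}}

```text
time_s: 20.85
position: [0.481, 0.135, 0.104]
orientation: [0.0, 1.0, 0.022, -0.0]
force: [0.1, -0.2, 0.3]
opening: -0.0004
finger_force: 0.0
```

```bash
python3 go.py .470 .136 .077 2.6; python3 - <<'E'
from h import *
im,d,p=snap('scene');a=cv2.resize(im[130:270,290:450,::-1],None,fx=3,fy=3)
im,d,p=snap('wrist');b=cv2.resize(im[...,::-1],None,fx=.5,fy=.5);b=cv2.copyMakeBorder(b,0,420-240,0,0,0)
cv2.imwrite('pics/s5.png',np.hstack([a,b]))
E
```

```text
now [0.481 0.135 0.104] yaw 2.57 zaxis [-9.e-04 -4.e-04 -1.e+00]
slide now-axes [-0.272 -0.038  0.675] slide after turn [-0.272 -0.038  0.675] dr [ 0.0002  0.0006 -0.0003]
20.85 [ 0.1 -0.2  0.3] -0.0003649141204057353 0.0 [-0.37  0.78  0.01  2.06 -0.01  0.31 -1.88]
```

View pics/s5.png

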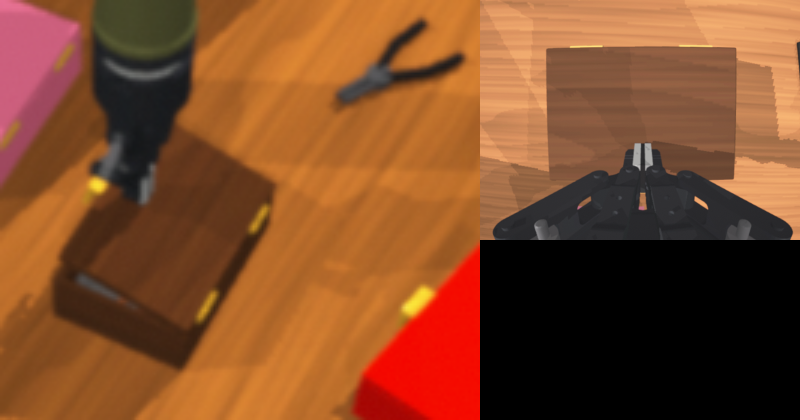

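The lid is down to roughly 15°, with the fingers near its front middle. I press it down.

Request:
{"name": "apply_moves", "arguments": {"targets": [{"claw": 0,"slide": [-0.1,0,0.15],"dr": [0,0,0]},{"claw": 0,"slide": [-0.1,0,0.15],"dr": [0,0,0]},{"claw": 0,"slide": [-0.05,0,0.15],"dr": [0,0,0]},{"claw": 0,"slide": [0,0,0.1],"dr": [0,0,0]},{"claw": 0,"slide": [0,0,0.08],"dr": [0,0,0]},{"claw": 0,"slide": [0,0,0.05],"dr": [0,0,0]},{"claw": 0,"slide": [0,0,0],"dr": [0,0,0]},{"claw": 0,"slide": [0,0,0],"dr": [0,0,0]}]}}

```text
time_s: 21.75
position: [0.4705, 0.1345, 0.077]
orientation: [0.0, 1.0, 0.022, -0.001]
force: [-2.4, 0.1, 3.2]
opening: 0.0001
finger_force: 1.8
```

Request:
{"name": "apply_moves", "arguments": {"targets": [{"claw": 0,"slide": [0,0,0.05],"dr": [0,0,0]},{"claw": 0,"slide": [0,0,0.05],"dr": [0,0,0]},{"claw": 0,"slide": [0,0,0],"dr": [0,0,0]},{"claw": 0,"slide": [0,0,0],"dr": [0,0,0]}]}}

```text
time_s: 22.15
position: [0.4705, 0.1345, 0.0761]
orientation: [-0.0, 1.0, 0.022, 0.0]
force: [-6.5, -0.7, 40.2]
opening: 0.0003
finger_force: 20.4
```

The contact is hard (40 N for 1 mm), so the lid has bottomed out. I lift and verify.

Request:
{"name": "apply_moves", "arguments": {"targets": [{"claw": 0,"slide": [0,0,-0.1],"dr": [0,0,0]},{"claw": 0,"slide": [0,0,-0.4],"dr": [0,0,0]},{"claw": 0,"slide": [0,0,-0.8],"dr": [0,0,0]},{"claw": 0,"slide": [0,0,-0.8],"dr": [0,0,0]},{"claw": 0,"slide": [0,0,-0.8],"dr": [0,0,0]},{"claw": 0,"slide": [0,0,-0.8],"dr": [0,0,0]},{"claw": 0,"slide": [0,0,-0.6],"dr": [0,0,0]},{"claw": 0,"slide": [0,0,0],"dr": [0,0,0]},{"claw": 0,"slide": [0,0,0],"dr": [0,0,0]}]}}

```text
time_s: 23.05
position: [0.4715, 0.1346, 0.245]
orientation: [-0.0, 1.0, 0.022, 0.0]
force: [-0.0, -0.3, -0.9]
opening: -0.0002
finger_force: 0.0
```

```bash
python3 - <<'E'
from h import *
im,d,p=snap('wrist');P=cloud(d,p)
hs=cv2.cvtColor(im,cv2.COLOR_RGB2HSV)
q=P.reshape(-1,3);v=hs.reshape(-1,3)
k=(q[:,0]>.50)&(q[:,0]<.56)&(q[:,1]>.07)&(q[:,1]<.2)&(q[:,2]>.04)&(q[:,2]<.1);b=q[k]
A=np.c_[b[:,0],b[:,1],np.ones(len(b))];c=np.linalg.lstsq(A,b[:,2],rcond=None)[0];print('lid slope',c,len(b),np.median(b[:,2]))
im2,d,p=snap('top');P=cloud(d,p)
m=np.zeros((480,640),bool);m[205:325,340:455]=1;m&=(d>0)&(P[...,2]>.03)
print('scanner',P[m].mean(0),m.sum(),cv2.minAreaRect(P[m][:,:2].astype(np.float32)*1000),np.median(P[m&(P[...,2]<.045)][:,2]))
cv2.imwrite('pics/end.png',cv2.resize(np.hstack([im2,im])[...,::-1],(800,300)))
print(ctrl.get_obs()['time_s'])
E
```

```text
lid slope [1.01862571e-03 1.54794403e-05 5.85844133e-02] 11758 0.059129474883717906
scanner [ 0.5141322  -0.15853303  0.04608139] 1465 ((511.038818359375, -161.60153198242188), (168.1311798095703, 49.894737243652344), 21.205366134643555) 0.03996168825247749
23.15
```

View pics/end.png

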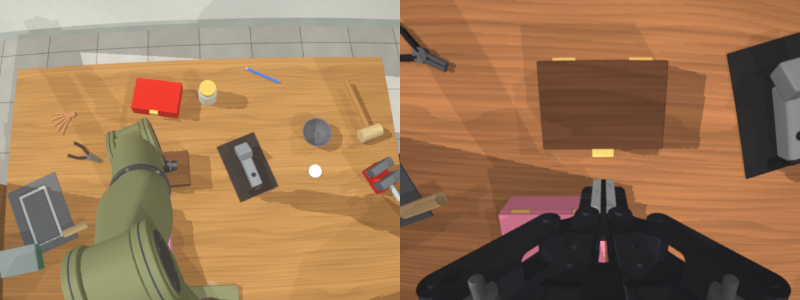

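The lid is shut: its slope is 0.001 and its outer face is at 59 mm. The scanner lies flat on the mat at (248,167) in the left half, and the bystanders are in place. I hand in.

```bash
python3 -c "
from workcell import ctrl
print(ctrl.hand_in())"
```

```text
the job is handed in; nothing more can be done
None
```

I handed the job in at 23 s, but hand-in returned no verdict. I aimed the scanner at the label from about 8 cm and held it for over 2 s, laid it back flat on its mat, and pressed the lid shut (measured flat); the jar, pliers, bowl and blank looked undisturbed.

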